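# Shut and latch the blood-sample transport case

### The arm

A 6-joint arm with a two-finger parallel gripper is mounted at the origin on the work surface. World frame = base frame: x ahead of the robot, y to its left, z up, the work surface at z = 0. Lengths are in m, angles in rad, forces in N, time in s.
With the tool pointing down it reaches from about 0.35 to 0.925 m from the base axis. Payload 6.4 kg.
Tool frame: the origin (TCP) lies at the very end of the fingers, on their centre line; the grasp point (between the pads) lies 19 mm behind it; z points along the fingers, y is the direction in which the jaws open and shut (so a half turn about z gives the same grasp; the last joint's range is limited). The gripper opens to 94 mm and grips with 3 to 60 N. Pads are 16 mm wide; open, the fingers measure 119 mm over their backs; the gripper's body (75 mm by 177 mm) begins 78 mm behind the grasp point.
Start: joints at [-1.379, 0.245, 1.558, -0, 1.339, -0.174], TCP at [0.233, -0.607, 0.205] pointing down, gripper open.
Joint ranges: [-3.13, 3.13], [-1.02, 2.26], [0.13, 2.54], [-0.95, 4.09], [0.21, 2.88], [-2.74, 2.74]. Speed limits (rad/s): [2.57, 2.57, 3.14, 3.14, 3.14, 3.14].

### API

Orientations are given as a rotation vector (axis times angle).
In Python, from cell import r, camera, camera_info gives the robot as it stands. The module is installed in compiled form; this text tells all that it offers.
- The arm moves only by the tool arm_command, never from a script. Its argument "motion" is a list that holds one entry, the list of rows, each a list of 5 numbers: the shift along the tool's x, y, z in cm, then the turn about the tool's z in degrees, then the closure, from 0 (fully open) to 1 (shut). In form: [[[tx, ty, tz, roll, claw], ...]]. A call has 1 to 8 rows; each row is the pose to reach, as a shift and turn from the pose commanded when the call began, along the tool's axes at that moment; what a row does not reach only later rows make up. A row lasts 1/10 s, in which the tool goes at most 50 mm and 8.59 degrees, less where a joint would pass 70% of its speed; a pose out of reach is approached as far as the arm can. A call with a gripper value outside its range is refused whole. The fingers move at their own pace and stop on an object; the grip force is fixed at half the most. Time passes only in rows, so rows that repeat a pose let the fingers close. It gives the time, the measured TCP pose, the force and the opening at its end, in the units of the state.
- r.get_state(): the state, without advancing time (a new reading comes with each control period).
- camera(name): name is "scene" or "top" or "wrist"; returns the picture (420x560x3 uint8, red, green, blue); there is no depth.
- camera_info(name): a dict with "K" (3x3 intrinsics, pixels), "view" (4x4, takes a point from world to camera coordinates). Camera axes: x right, y down, z forward; pixel columns grow to the right and rows downward; lengths in m; the calibration is good to about 2 mm. A picture is of the moment at which its call begins: read the wrist's pose just before it. camera_info takes no time and is no camera call; for the wrist camera it gives the pose at the moment of the call.
- r.close_job(): hands the job in, once; it reports no verdict.
The state is a dict: "clock": time; "joint_pos": joint angles; "qd": joint speeds; "effort": joint torques, N m; "ee_pos": TCP position; "eef_rot": TCP orientation; "force": force on the tool from outside, world axes, zero at the start; "ft_torque": the same for the moment, N m; "opening": finger opening in m.
Only numpy, scipy, OpenCV 4.12 (cv2) and the standard library are available. Lean on these libraries where they do the work, as an engineer would, in place of code of your own. Each camera call takes 0.05 s, during which the arm holds its last target. There are 200 camera calls.

### The job

The courier is waiting for the blood samples: shut the lid of the white transport case on the table, then swing its wire bail up and over the ramps on the lid until it drops fully home in its notches and stays there by itself. Do not bear down on the lid so hard that its soft seal is crushed, and leave the other things on the table and the tube rack inside the case as they are.

Things in the scene. Friction and masses are not known exactly. Their poses are not given: they have to be found in the camera images.
- case: White plastic transport case, body 160 (x) by 190 (y) by 100 mm high, standing firmly: it does not shift. Origin: centre of its underside, on the table. z up, -x is its front, the lid's hinge is at the back (+x). A rubber seal on the rim holds the unlatched lid up about 1 mm at its front edge; pressed there it yields about 2.6 N/mm (the lid angle then goes below 0) and is crushed at some 6 mm below shut (-0.04 rad, over 20 N).
- hinge (a point): Middle of the lid's hinge axis (parallel to case y), at case (83, 0, 100) mm. Its axes are those of the case.
- lid_edge (a point): Middle of the upper (outer) front edge of the lid, 164 mm from the hinge axis along the lid and 15 mm outward of the axis; it moves with the lid, its z is the lid's outward normal and its x points to the hinge. The lid is a white slab, 164 (x) by 194 (y) by 15 mm, with a raised panel (120 by 160 mm, 8 mm higher) in its middle. The first 20 mm behind the edge are flat.
- lid (a joint): Lid angle, rad: 0 = shut and latched, about 0.005 = shut on the seal, not latched, 1.57 = upright; grows as it opens (limit 1.8). The hinge is stiff: the lid stays at any angle and takes 2 to 5 N at its edge to turn.
- handle (a point): Middle of the grey carry handle on the lid: a flat bar, 30 (x) by 104 (y) by 13 mm on two legs; at case (0, 0, 157) mm when the lid is shut. It moves with the lid. Nothing to be done with it.
- lid_seat (a point): Where the centre of the bail's grip rests when home; case (-35, 0, 150) mm with the lid shut; moves with the lid. On the lid at case y = +70 and -70 mm stand two grey ramps, 14 mm wide: each rises from case x = -75 mm (133 mm above the table) to a crest at x = -45 (148 mm above the table), then dips to a notch at x = -35, closed behind by an upright stop.
- pivot (a point): Middle of the bail's pivot axis (parallel to case y), at case (-35, 0, 45) mm. Its axes are those of the case.
- bail_grip (a point): Centre of the bail's black rubber grip, 18 mm thick and 90 mm long along case y, on the cross bar 105 mm from the pivot axis. Its x points to the pivot axis. The bail is a U of 10 mm steel rod, 208 mm wide; its arms lie outside the case's sides. When home, the grip stands only about 11 mm in front of the carry handle: hardly a finger fits between.
- bail (a joint): Bail angle, rad: 0 = bar straight ahead of the pivot, in front of the case; grows as it swings up and back; 1.57 = home, straight up. Stiff: it stays where it is left and takes 2 to 4 N to turn. With the lid shut the rod meets the ramps at 1.2 to 1.4; pushing back over the crest (1.46) presses the lid down and takes up to 15 N, then it snaps into the notches against a rigid stop.
- samples: Grey block rack with red-capped blood tubes inside the case, 44 by 104 by 82 mm; origin: centre of its underside. Clear of the lid.
- rack: The same kind of tube rack, 44 by 104 by 82 mm, on the table beside the case; origin: centre of its underside.
- coolpack: Hard-shelled blue cool pack, 95 by 150 by 26 mm, lying behind the case; origin: centre of its underside.
- tape: Roll of white tape, 90 mm across, 24 mm high, lying flat beside the case; origin: centre of its underside.
- marker: Red marker with a black cap, 140 mm long (x), 13 mm thick, lying near the case's front; origin: on its underside, 52 mm from its rear end.
- scanner: Hand-held barcode scanner lying on the table, 175 (x) by 66 by 52 mm; origin: underside, near its middle.
- sanitiser: Turquoise pump bottle, 72 mm across, 185 mm tall; origin: centre of its underside.
- wipes: White tub of wipes with a blue cap, 92 mm across, 146 mm tall; origin: centre of its underside.

How it is judged:
By the outcome, as a careful person would: the job done as asked, in the order asked, and still so for the second after the job is handed in, with the robot touching nothing.
It also fails if it takes over 51 s, if anything falls off the work surface, if the arm or the gripper's body presses on something with over 40 N, if the wrist force passes 120 N, or if a joint passes its speed limit or range.

## Working session

There is one attempt and no reset: what is moved stays moved. The work goes in short steps, Python scripts to look and compute and a tool call to move; the robot and the scene stay as the last step left them, time stands still between calls to the robot, and variables do not carry over. Pictures are saved under pics/ and viewed, about 8 in all and at most 12, crops included, and the job is handed in when it is done.

Besides the shell and the picture viewer there is one more tool, called after "Call:" by a JSON object that holds its "method" and its "body". arm_command: Moves the arm, as the interface text tells. Its arguments: {"type":"object","properties":{"motion":{"type":"array"}},"required":["motion"]}

```bash
mkdir -p pics; python3 - <<'E'
from cell import r,camera,camera_info
import cv2,numpy as np
for n in("scene","top"):
    im=camera(n);cv2.imwrite(f"pics/{n}0.png",cv2.cvtColor(im,cv2.COLOR_RGB2BGR))
    i=camera_info(n);print(n,np.round(i["K"],1).tolist(),np.round(i["view"],4).tolist())
s=r.get_state();print(s)
E
```

```text
scene [[504.3, 0.0, 284.1], [0.0, 504.3, 215.1], [0.0, 0.0, 1.0]] [[-0.9926, 0.1206, 0.0127, 0.5901], [0.1005, 0.8767, -0.4704, -0.0014], [-0.0678, -0.4656, -0.8824, 1.4904], [0.0, 0.0, 0.0, 1.0]]
top [[389.2, 0.0, 277.9], [0.0, 389.2, 210.3], [0.0, 0.0, 1.0]] [[0.0268, -0.9996, 0.0002, -0.0226], [-0.9964, -0.0267, -0.0799, 0.596], [0.0799, 0.002, -0.9968, 1.2745], [0.0, 0.0, 0.0, 1.0]]
{'clock': 0.1, 'joint_pos': array([-1.37911138e+00,  2.45739952e-01,  1.55885051e+00, -2.51296548e-05,
        1.33871745e+00, -1.74081336e-01]), 'qd': array([ 3.47097895e-04, -1.12874139e-03, -2.85348107e-03,  1.18748448e-04,
        2.42124139e-05, -1.88729651e-04]), 'effort': array([-1.10768181e-04, -4.16911662e+01, -3.15526879e+01,  6.87077525e-02,
        3.09678493e-02, -4.96205837e-05]), 'ee_pos': array([ 0.23238992, -0.6064694 ,  0.20448066]), 'eef_rot': array([-3.08751365e+00, -5.71044017e-01,  6.20867516e-05]), 'force': array([ 0.42714803, -0.32029684, -0.358007  ]), 'ft_torque': array([-0.0335997 , -0.00980249, -0.09265088]), 'opening': 0.09391758954813968}
```

View pics/scene0.png

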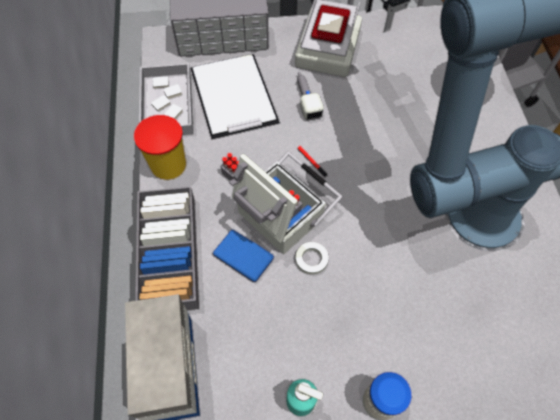

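View pics/top0.png

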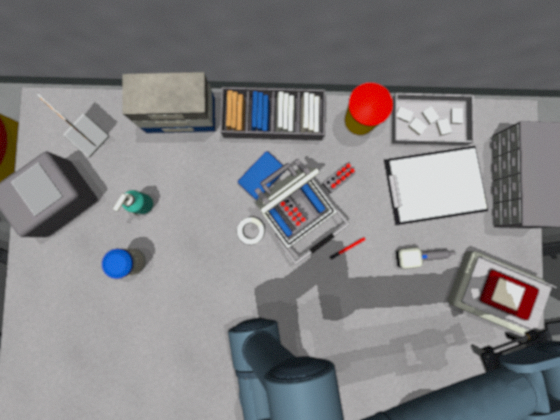

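The case is at about (300,212) in the top view and (280,205) in the scene view. Its lid is open near upright and the bail is low at the front. Next, enlarged crops.

```bash
python3 - <<'E'
import cv2,numpy as np
a=cv2.imread("pics/top0.png")[145:270,230:380];b=cv2.imread("pics/scene0.png")[135:270,205:355]
a=cv2.resize(a,(750,625),interpolation=cv2.INTER_CUBIC)[:600];b=cv2.resize(b,(660,594),interpolation=cv2.INTER_CUBIC)
cv2.imwrite("pics/topc.png",a);cv2.imwrite("pics/scenec.png",b)
E
```

```text
(no output)
```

View pics/topc.png

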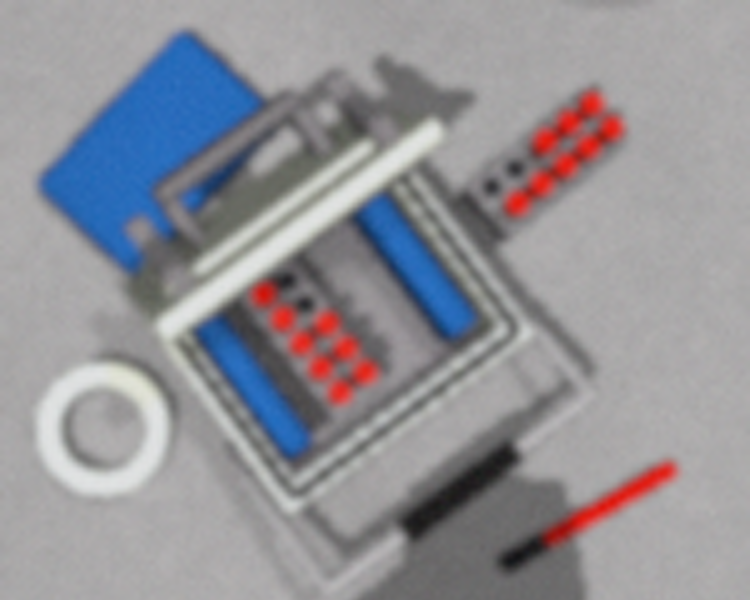

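View pics/scenec.png

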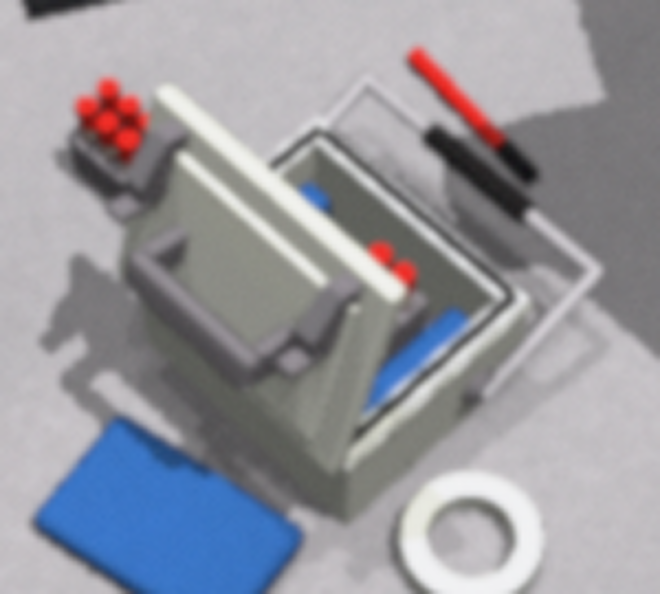

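```bash
cat > h.py <<'E'
import numpy as np
from cell import camera_info
def ray(n,p):
    i=camera_info(n);R=i["view"][:3,:3];t=i["view"][:3,3]
    d=R.T@np.linalg.inv(i["K"])@np.array([p[0],p[1],1.]);return -R.T@t,d/np.linalg.norm(d)
def plane(n,p,z):
    o,d=ray(n,p);return o+d*(z-o[2])/d[2]
def tri(p,q,n1="top",n2="scene"):
    A=[];b=[]
    for n,x in((n1,p),(n2,q)):
        o,d=ray(n,x);M=np.eye(3)-np.outer(d,d);A.append(M);b.append(M@o)
    x,res,_,_=np.linalg.lstsq(np.vstack(A),np.hstack(b),rcond=None);return x,(res[0]**.5 if len(res) else 0)
def proj(n,X):
    i=camera_info(n);c=i["view"][:3,:3]@np.asarray(X)+i["view"][:3,3];u=i["K"]@c;return u[:2]/u[2]
E
python3 - <<'E'
from h import *
np.set_printoptions(precision=4,suppress=True)
T=lambda x,y:(x/5+230,y/5+145)
S=lambda x,y:(x/4.4+205,y/4.4+135)
l=plane("top",T(295,510),.1);rr=plane("top",T(530,330),.1);print("top front corners",l,rr,np.linalg.norm(l-rr))
l2=plane("scene",S(527,297),.1);r2=plane("scene",S(318,128),.1);print("scene",l2,r2,np.linalg.norm(l2-r2))
print("grip",tri(T(460,492),S(478,172)))
c1=tri(T(440,125),S(160,90));c2=tri(T(163,330),S(402,298));print("lid edge corners",c1,c2,np.linalg.norm(c1[0]-c2[0]))
L=(l+l2)/2;R=(rr+r2)/2
y=(L-R)[:2];yaw=np.arctan2(y[1],y[0])-np.pi/2;print("yaw",yaw)
ex=np.array([np.cos(yaw),np.sin(yaw)]);C=((L+R)/2)[:2]+.080*ex;print("case",C)
ey=np.array([-ex[1],ex[0]])
for n,p in(("grip",tri(T(460,492),S(478,172))[0]),("c1",c1[0]),("c2",c2[0])):
    d=p[:2]-C;print(n,d@ex,d@ey,p[2])
for nm,a in (("marker ends",[T(505,565),T(672,468)]),):
    for q in a:
        d=plane("top",q,.007)[:2]-C;print(nm,d@ex,d@ey)
E
```

```text
top front corners [ 0.4764 -0.0443  0.1   ] [ 0.5929 -0.189   0.1   ] 0.18574383754570897
scene [ 0.4782 -0.0392  0.1   ] [ 0.5936 -0.1796  0.1   ] 0.1818047016824527
grip (array([ 0.4907, -0.1498,  0.0752]), np.float64(0.0005266869593085925))
lid edge corners (array([ 0.6928, -0.1149,  0.2516]), np.float64(0.00035735344157636324)) (array([0.5737, 0.0356, 0.2499]), np.float64(0.002116299771885227)) 0.19194473472073662
yaw 0.6826339226006377
case [ 0.5973 -0.0625]
grip -0.1377910281920547 -0.00036906132197113596 0.07520719914361573
c1 0.0409989074237323 -0.10087436095522907 0.2516205888387916
c2 0.04353539185937353 0.09104623564457981 0.24993772387239246
marker ends -0.19964282856974455 0.0002104101452151494
marker ends -0.2171904923706656 -0.12876556997600166
```

```bash
cat >> h.py <<'E'
from scipy.spatial.transform import Rotation as Ro
from cell import r
YAW=0.6826;C=np.array([.597,-.0625])
Rz=Ro.from_euler('z',YAW).as_matrix()
Rt=Rz@np.array([[0,1,0],[1,0,0],[0,0,-1.]])
def w(c): return Rz@(np.array(c)/1e3)+[C[0],C[1],0]
def go(c):
    s=r.get_state();R=Ro.from_rotvec(s["eef_rot"]);d=R.inv().apply(w(c)-s["ee_pos"])*100
    roll=(R.inv()*Ro.from_matrix(Rt)).as_rotvec(degrees=True);return d.round(1),roll.round(1)
def case():
    s=r.get_state();return (Rz.T@(s["ee_pos"]-[C[0],C[1],0])*1e3).round(1),(Rz.T@s["force"]).round(1)
E
python3 -c "
from h import *
print(go((85,0,400)),go((85,0,242)),w((85,0,242)))"
```

```text
(array([ 61.6, -40.4, -19.5]), array([-1.000e-01, -1.000e-01, -1.082e+02])) (array([ 61.6, -40.4,  -3.7]), array([-1.000e-01, -1.000e-01, -1.082e+02])) [ 0.66295449 -0.00888093  0.242     ]
```

Call:
{"method": "arm_command", "body": {"motion": [[[2,-1,-4,-8,0.5],[6,-3,-8,-16,1],[10,-6,-12,-24,1],[14,-9,-16,-32,1],[18,-11,-17,-40,1],[22,-14,-17,-48,1],[26,-17,-17,-56,1],[30,-20,-17,-64,1]]]}}

```text
clock: 0.9
ee_pos: [0.4262, -0.3358, 0.3752]
eef_rot: [2.311, 2.127, 0.0]
force: [1.1, 0.4, -0.4]
opening: 0.0337
```

```bash
python3 -c "
from h import *
print(go((85,0,370)),case(),r.get_state()['clock'])"
```

```text
(array([34.5, 20.9,  0.5]), array([  0. ,   0. , -43.8])) (array([-305. , -104.4,  375.2]), array([ 1.1, -0.4, -0.4])) 0.9
```

Call:
{"method": "arm_command", "body": {"motion": [[[4,2.4,0,-8,1],[8,4.8,0,-16,1],[12,7.2,0,-24,1],[16.5,10,0,-32,1],[21,12.7,0,-40,1],[25.5,15.5,0,-43.8,1],[30,18.2,0,-43.8,1],[34.5,20.9,0,-43.8,1]]]}}

```text
clock: 1.7
ee_pos: [0.6568, -0.0211, 0.3742]
eef_rot: [-1.358, -2.832, 0.0]
force: [0.8, -1.2, -0.2]
opening: 0.0007
```

```bash
python3 -c "
from h import *
import cv2
print(go((85,0,242)),case(),r.get_state()['clock'])
T=camera_info('top');
print(proj('top',w((85,0,242))))
from cell import camera
cv2.imwrite('pics/w1.png',cv2.cvtColor(camera('wrist'),cv2.COLOR_RGB2BGR))
i=camera_info('wrist');print(i)
"
```

```text
(array([ 0.6,  1.3, 13.2]), array([-0. , -0. , -0.3])) (array([ 72.5,  -5.6, 374.2]), array([-0.1, -1.4, -0.2])) 1.7
[279.41574009 180.27598755]
{'K': array([[367.94376927,   0.        , 283.00223056],
       [  0.        , 367.94376927, 203.22750359],
       [  0.        ,   0.        ,   1.        ]]), 'view': array([[ 0.77569637,  0.63109898,  0.00303548, -0.50369522],
       [ 0.61172893, -0.75305356,  0.24227682, -0.4799797 ],
       [ 0.15518653, -0.18607636, -0.97020242,  0.44796411],
       [ 0.        ,  0.        ,  0.        ,  1.        ]])}
```

View pics/w1.png

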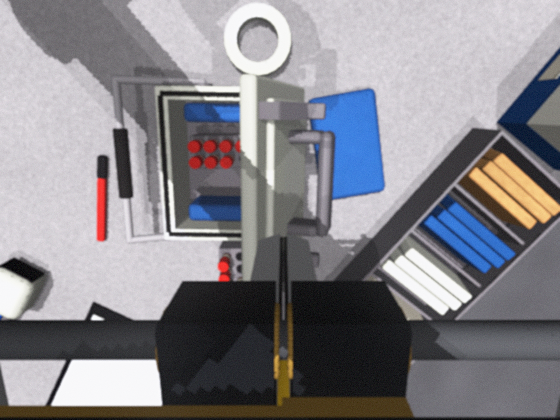

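```bash
python3 - <<'E'
from h import *
cc=lambda p,z:(Rz.T@(plane('wrist',p,z)-[C[0],C[1],0])*1e3).round(1)
for nm,p,z in[('lid in top',(241,75),.255),('lid in bot',(241,235),.255),('lid out',(258,75),.255),('lid out',(258,235),.255),('rimFL',(158,87),.1),('rimFR',(167,236),.1),('barL',(117,80),.075),('barR',(130,241),.075),('gripL',(119,130),.075),('gripR',(126,197),.075),('handle',(327,135),.2),('handle',(322,235),.2),('markerA',(103,156),.01),('markerB',(101,240),.01)]:
    print(nm,cc(p,z))
E
```

```text
lid in top [ 47.1  95.1 255. ]
lid in bot [ 43.5 -34.  255. ]
lid out [ 60.1  95.1 255. ]
lid out [ 58. -34. 255.]
rimFL [-67.   95.8 100. ]
rimFR [-70.4 -88.5 100. ]
barL [-124.8  105.5   75. ]
barR [-129.9 -104.4   75. ]
gripL [-128.9   45.    75. ]
gripR [-129.   -42.5   75. ]
handle [121.   46.5 200. ]
handle [118.8 -52.9 200. ]
markerA [-184.6    4.3   10. ]
markerB [-203.1 -126.2   10. ]
```

```bash
python3 -c "
from h import *
print(go((85,0,242)),case(),r.get_state()['clock'])"
```

```text
(array([ 0.2,  0.7, 13.1]), array([ 0.1, -0.2, -0. ])) (array([ 78. ,  -2.6, 372.9]), array([ 0.3,  3.6, -0.5])) 1.75
```

Call:
{"method": "arm_command", "body": {"motion": [[[0,0.3,4.5,0,1],[0,0.3,9,0,1],[0,0.3,13.3,0,1],[0,0.3,13.3,0,1],[0,0.3,13.3,0,1]]]}}

```text
clock: 2.25
ee_pos: [0.6582, -0.0213, 0.2419]
eef_rot: [-1.358, -2.832, 0.0]
force: [-0.2, -1.6, 0.2]
opening: 0.0003
```

```bash
python3 - <<'E'
from h import *
import cv2
from cell import camera
print(case(),r.get_state()['clock'])
i=camera_info('wrist');cv2.imwrite('pics/w2.png',cv2.cvtColor(camera('wrist'),cv2.COLOR_RGB2BGR))
print(np.round(i['view'],4).tolist(),case())
for th in np.arange(1.28,-.01,-.16):
    c,s=np.cos(th),np.sin(th);print(round(th,2),(86-152*c+15*s+12.5).round(1),(100+152*s+15*c).round(1))
E
```

```text
(array([ 73.5,  -6.6, 241.9]), array([-1.2, -1.1,  0.2])) 2.25
[[0.7795, 0.6263, -0.0001, -0.5006], [0.6073, -0.7559, 0.2446, -0.4499], [0.1532, -0.1907, -0.9696, 0.321], [0.0, 0.0, 0.0, 1.0]] (array([ 74.1,  -7.5, 244.1]), array([ 0.6, -0.1,  0.2]))
1.28 69.3 249.9
1.12 45.8 243.4
0.96 23.6 233.1
0.8 3.4 219.5
0.64 -14.5 202.8
0.48 -29.4 183.5
0.32 -41.1 162.1
0.16 -49.2 139.0
0.0 -53.5 115.0
```

View pics/w2.png

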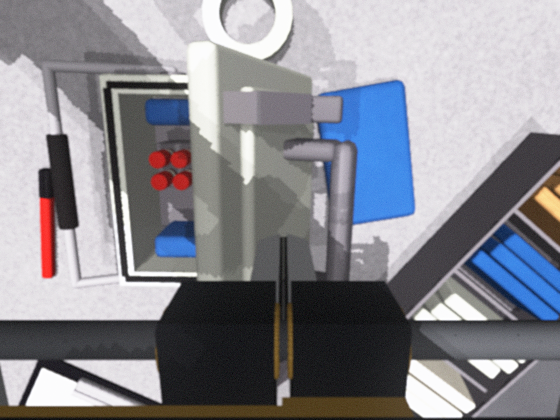

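```bash
python3 - <<'E'
from h import *
cc=lambda p,z:(Rz.T@(plane('wrist',p,z)-[C[0],C[1],0])*1e3).round(1)
for nm,p,z in[('lid in',(189,50),.258),('lid in',(189,235),.258),('lid out',(216,50),.262),('rimFL',(101,76),.1),('rimFR',(119,283),.1),('barL',(47,64),.075),('barR',(75,284),.075),('gripL',(57,136),.075),('gripR',(67,228),.075)]:
    print(nm,cc(p,z))
E
```

```text
lid in [ 36.2  88.4 258. ]
lid in [ 30.6   6.7 258. ]
lid out [ 48.2  87.8 262. ]
rimFL [-75.5  91.9 100. ]
rimFR [-82.4 -96.3 100. ]
barL [-133.8  104.4   75. ]
barR [-140.1 -109.5   75. ]
gripL [-134.9   41.2   75. ]
gripR [-139.2  -48.8   75. ]
```

```bash
sed -i 's/^YAW=0.6826/YAW=0.667/' h.py; python3 -c "
from h import *
print(go((74,0,243)),case())"
```

```text
(array([ 0.6, -0. ,  0.1]), array([0.1, 0.1, 0.5])) (array([ 74.2,  -6.3, 244.1]), array([ 0.6, -0.1,  0.2]))
```

Call:
{"method": "arm_command", "body": {"motion": [[[0.3,-1.0,0,0,1],[0.4,-2,0,0,1],[0.5,-3.1,0,0,1],[0.5,-4.2,0.5,0,1],[0.5,-5.3,1,0,1],[0.5,-6.3,1.6,0,1],[0.5,-7.4,2.4,0,1],[0.5,-7.4,2.4,0,1]]]}}

```text
clock: 3.1
ee_pos: [0.5946, -0.0661, 0.2178]
eef_rot: [-1.358, -2.829, 0.009]
force: [-8.1, -3.5, 6.3]
opening: 0.0002
```

```bash
python3 -c "
from h import *
print(go((-17,0,203)),case())"
```

```text
(array([ 0.1, -1.3,  1.5]), array([-0.4, -0.1,  0.5])) (array([ -4.1,  -1.4, 217.8]), array([-8.6,  2.3,  6.3]))
```

```bash
python3 -c "
from h import *
import cv2
from cell import camera
print(r.get_state()['clock'])
a=camera('wrist');b=camera('scene')[130:280,200:360]
print(case(),r.get_state()['ft_torque'])
a=cv2.resize(a,(420,315));b=cv2.resize(b,(336,315))
cv2.imwrite('pics/w3.png',cv2.cvtColor(np.hstack([a,b]),cv2.COLOR_RGB2BGR))
"
```

```text
3.1
(array([ -4.1,  -1.3, 217.8]), array([-10.5,   1.9,   7.3])) [-0.95512394  1.64049593 -0.02053038]
```

View pics/w3.png

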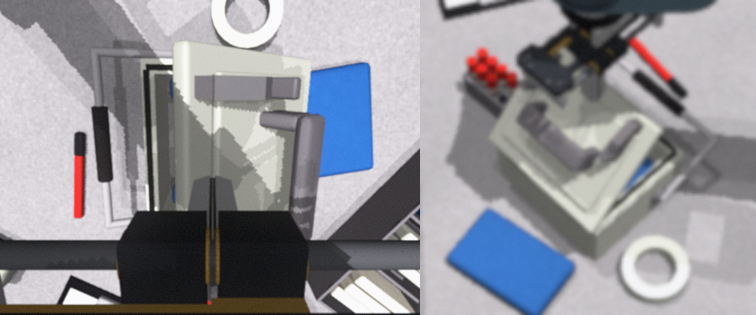

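Call:
{"method": "arm_command", "body": {"motion": [[[0,-1.3,0.1,0,1],[0,-2.0,0.9,0,1],[0,-2.7,1.8,0,1],[0,-3.4,2.8,0,1],[0,-4.2,4.2,0,1],[0,-5.0,5.6,0,1],[0,-5.7,7.1,0,1],[0,-5.7,7.1,0,1]]]}}

```text
clock: 4.0
ee_pos: [0.5497, -0.0998, 0.1429]
eef_rot: [-1.357, -2.826, 0.003]
force: [-2.2, -1.3, -0.1]
opening: 0.0006
```

```bash
python3 -c "
from h import *
print(go((-72,0,118)),case())"
```

```text
(array([ 0. , -1.2,  2.5]), array([-0.3, -0.3,  0.5])) (array([-6.020e+01, -1.000e-01,  1.429e+02]), array([-2.5,  0.3, -0.1]))
```

Call:
{"method": "arm_command", "body": {"motion": [[[0,-0.8,0.3,0,1],[0,-1.2,0.9,0,1],[0,-1.2,1.5,0,1],[0,-1.2,2.0,0,1],[0,-1.2,2.3,0,1],[0,-1.2,2.5,0,1],[0,-1.2,2.5,0,1]]]}}

```text
clock: 4.7
ee_pos: [0.5435, -0.1068, 0.1214]
eef_rot: [-1.358, -2.832, 0.001]
force: [-0.9, -0.3, 0.7]
opening: 0.0002
```

```bash
python3 -c "
from h import *
print(case());from cell import camera;camera('top');print(case(), r.get_state()['clock'])"
```

```text
(array([-69.5,  -1.7, 121.4]), array([-0.9,  0.3,  0.7]))
(array([-69.3,  -1.8, 121.6]), array([-0.1,  0.2,  0.8])) 4.75
```

Call:
{"method": "arm_command", "body": {"motion": [[[0,-0.2,0.2,0,1],[0,-0.2,0.3,0,1],[0,-0.2,0.4,0,1],[0,-0.2,0.5,0,1],[0,-0.2,0.5,0,1]]]}}

```text
clock: 5.25
ee_pos: [0.5423, -0.1082, 0.1169]
eef_rot: [1.358, 2.833, -0.0]
force: [-0.4, -0.4, 0.4]
opening: 0.0007
```

```bash
python3 -c "
from h import *
import cv2
from cell import camera
print(case(),r.get_state()['clock']);b=camera('scene')[130:280,200:360]
cv2.imwrite('pics/s4.png',cv2.cvtColor(cv2.resize(b,(560,525),interpolation=cv2.INTER_CUBIC),cv2.COLOR_RGB2BGR))
print(case())"
```

```text
(array([-71.3,  -2.1, 116.9]), array([-0.6, -0. ,  0.4])) 5.25
(array([-71.3,  -2. , 116.8]), array([-1.2, -0.1,  0.5]))
```

Call:
{"method": "arm_command", "body": {"motion": [[[0,0,0.1,0,1],[0,0,0.2,0,1],[0,0,0.2,0,1]]]}}

```text
clock: 5.6
ee_pos: [0.5422, -0.1083, 0.1153]
eef_rot: [-1.358, -2.833, 0.001]
force: [-2.6, -0.5, 6.1]
opening: 0.0006
```

```bash
python3 -c "
from h import *
print(case(),r.get_state()['clock'])"
```

```text
(array([-71.4,  -2.1, 115.3]), array([-2.4,  1.3,  6.1])) 5.6
```

View pics/s4.png

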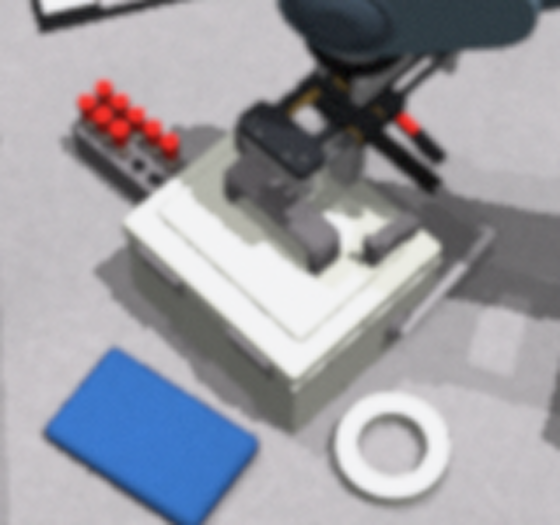

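The lid is shut: contact at z = 115 mm with about 6 N, and the picture agrees. Now the bail grip.

Call:
{"method": "arm_command", "body": {"motion": [[[0,-1,-3,0,0.8],[0,-4,-3.5,0,0.47],[0,-6.6,-3,0,0.47],[0,-6.6,0,0,0.47],[0,-6.6,0.5,0,0.47],[0,-6.6,0.5,0,0.47]]]}}

```text
clock: 6.2
ee_pos: [0.4899, -0.1487, 0.1086]
eef_rot: [-1.357, -2.83, -0.001]
force: [0.4, 0.2, -0.0]
opening: 0.0449
```

```bash
python3 -c "
from h import *
import cv2
from cell import camera
print(case(),r.get_state()['clock'],r.get_state()['opening']);i=camera_info('wrist');a=camera('wrist')
cv2.imwrite('pics/w5.png',cv2.cvtColor(a,cv2.COLOR_RGB2BGR))
print(case(),go((-137,0,60)))
print(proj('wrist',w((-137,45,75))),proj('wrist',w((-137,-45,75))))"
```

```text
(array([-137.5,   -1.5,  108.6]), array([ 0.4, -0.1, -0. ])) 6.2 0.044887714389449634
(array([-137. ,   -2.3,  109.7]), array([-0.3,  0.6,  0.1])) (array([0.2, 0. , 5. ]), array([-0. , -0. ,  0.6]))
[282.3100861  152.73590016] [280.92309722 293.84892086]
```

View pics/w5.png

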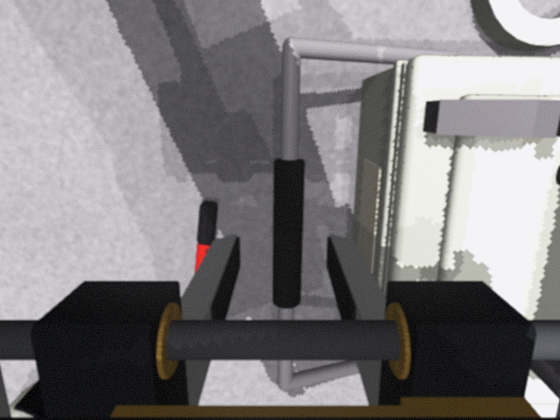

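The grip (289, 160–303) lies centred between the fingers, 3–4 mm further in +x than predicted. Descend and grasp.

Call:
{"method": "arm_command", "body": {"motion": [[[0,0.3,2,0,0.47],[0,0.3,4,0,0.47],[0,0.3,4.8,0,0.47],[0,0.3,4.8,0,1],[0,0.3,4.8,0,1],[0,0.3,4.8,0,1],[0,0.3,4.8,0,1]]]}}

```text
clock: 6.95
ee_pos: [0.4937, -0.1479, 0.0628]
eef_rot: [1.358, 2.831, -0.0]
force: [1.4, -0.1, 1.1]
opening: 0.0213
```

```bash
python3 - <<'E'
from h import *
print(case(),r.get_state()['clock'])
for a in np.arange(.285,1.25,.1):print(round(a,2),(-105*np.cos(a)+105*np.cos(.285)).round(1),(105*np.sin(a)-105*np.sin(.285)).round(1))
E
```

```text
(array([-134. ,   -3.2,   62.8]), array([ 1.1, -1. ,  1.1])) 6.95
0.28 0.0 0.0
0.38 3.5 9.9
0.49 7.9 19.4
0.59 13.2 28.5
0.68 19.5 36.9
0.79 26.5 44.7
0.89 34.3 51.7
0.99 42.7 58.0
1.09 51.7 63.3
1.19 61.3 67.8
```

Call:
{"method": "arm_command", "body": {"motion": [[[0,0,0,0,1],[0,0.35,-1.0,0,1],[0,0.8,-1.95,0,1],[0,1.3,-2.85,0,1],[0,1.95,-3.7,0,1],[0,2.65,-4.5,0,1],[0,3.4,-5.2,0,1],[0,3.4,-5.2,0,1]]]}}

```text
clock: 7.75
ee_pos: [0.5198, -0.1276, 0.1155]
eef_rot: [1.357, 2.832, -0.005]
force: [-5.3, -4.3, 5.6]
opening: 0.0171
```

```bash
python3 - <<'E'
from h import *
print(case(),r.get_state()['clock'])
E
```

```text
(array([-101. ,   -3.4,  115.5]), array([-6.8, -0.1,  5.6])) 7.75
```

Call:
{"method": "arm_command", "body": {"motion": [[[0,0.6,-0.45,0,1],[0,1.3,-0.9,0,1],[0,2.1,-1.3,0,1],[0,2.1,-1.3,0,1],[0,2.1,-1.3,0,1]]]}}

```text
clock: 8.25
ee_pos: [0.5361, -0.1151, 0.1297]
eef_rot: [1.357, 2.832, -0.007]
force: [-6.4, -4.0, 12.1]
opening: 0.0171
```

```bash
python3 - <<'E'
from h import *
print(case(),r.get_state()['clock'])
E
```

```text
(array([-80.4,  -3.7, 129.7]), array([-7.5,  0.9, 12.1])) 8.25
```

Call:
{"method": "arm_command", "body": {"motion": [[[0,0,0,0,0.68],[0,0,0,0,0.68],[0,0,0,0,0.68],[0,0,-1.5,0,0.68],[0,0,-4,0,0.68],[0,-3,-4,0,1],[0,-4.5,-4,0,1],[0,-4.5,-4,0,1]]]}}

```text
clock: 9.05
ee_pos: [0.4999, -0.1419, 0.167]
eef_rot: [-1.362, -2.831, -0.0]
force: [0.5, 0.4, -0.5]
opening: 0.01
```

```bash
python3 - <<'E'
from h import *
import cv2
from cell import camera
print(case(),r.get_state()['clock'])
a=camera('wrist')[:380];b=camera('scene')[130:270,200:360];print(case(),r.get_state()['opening'])
cv2.imwrite('pics/w6.png',cv2.cvtColor(np.hstack([cv2.resize(a,(442,300)),cv2.resize(b,(343,300))]),cv2.COLOR_RGB2BGR))
E
```

```text
(array([-125.4,   -2.4,  167. ]), array([ 0.7,  0.1, -0.5])) 9.05
(array([-124.3,   -2.3,  166.6]), array([-0.2, -0.1,  0.1])) 0.0022947679248340683
```

View pics/w6.png

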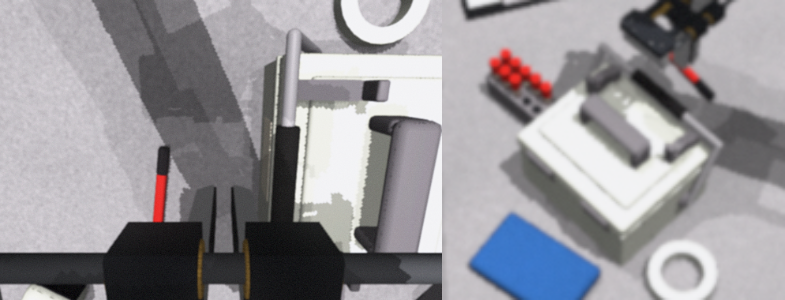

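The bail stands at about 1.1 above the lid's front edge, and the closed fingers are in front of it. Now push from the front.

Call:
{"method": "arm_command", "body": {"motion": [[[0,0,2,0,1],[0,0,3.6,0,1],[0,1.5,3.6,0,1],[0,2.3,3.5,0,1],[0,3.1,3.3,0,1],[0,3.9,3.1,0,1],[0,4.5,3.0,0,1],[0,4.5,3.0,0,1]]]}}

```text
clock: 9.95
ee_pos: [0.5372, -0.1128, 0.1377]
eef_rot: [1.357, 2.831, 0.001]
force: [0.5, -0.6, 1.0]
opening: 0.0006
```

```bash
python3 - <<'E'
from h import *
print(case(),r.get_state()['clock'])
E
```

```text
(array([-78.1,  -2.5, 137.7]), array([ 0.1, -0.8,  1. ])) 9.95
```

Call:
{"method": "arm_command", "body": {"motion": [[[0,0.4,0,0,1],[0,0.8,0,0,1],[0,1.2,0,0,1]]]}}

```text
clock: 10.25
ee_pos: [0.5435, -0.1078, 0.1379]
eef_rot: [-1.357, -2.83, 0.01]
force: [-11.6, -7.8, 10.3]
opening: 0.0003
```

```bash
python3 - <<'E'
from h import *
import cv2
from cell import camera
print(case(),r.get_state()['clock'])
a=camera('wrist')[:380];b=camera('scene')[130:270,200:360];print(case(),r.get_state()['opening'])
cv2.imwrite('pics/w7.png',cv2.cvtColor(np.hstack([cv2.resize(a,(442,300)),cv2.resize(b,(343,300))]),cv2.COLOR_RGB2BGR))
E
```

```text
(array([-70.1,  -2.5, 137.9]), array([-13.9,   1.1,  10.3])) 10.25
(array([-68.7,  -2.6, 137.6]), array([-7.1,  0.3,  5.2])) 0.0006131565340696909
```

Call:
{"method": "arm_command", "body": {"motion": [[[0,0.3,-0.1,0,1],[0,0.6,-0.1,0,1],[0,0.9,-0.1,0,1],[0,0.9,-0.1,0,1]]]}}

```text
clock: 10.75
ee_pos: [0.5526, -0.0994, 0.1375]
eef_rot: [-1.358, -2.833, -0.001]
force: [0.7, 0.5, -0.2]
opening: 0.0006
```

```bash
python3 - <<'E'
from h import *
print(case(),r.get_state()['clock'])
E
```

```text
(array([-57.7,  -1.5, 137.5]), array([ 0.9, -0.1, -0.2])) 10.75
```

Call:
{"method": "arm_command", "body": {"motion": [[[0,0.2,0,0,1],[0,0.4,0,0,1],[0,0.4,0,0,1]]]}}

```text
clock: 11.05
ee_pos: [0.5539, -0.0984, 0.1376]
eef_rot: [-1.356, -2.83, 0.007]
force: [-8.5, -4.0, 4.4]
opening: 0.0002
```

```bash
python3 - <<'E'
from h import *
print(case(),r.get_state()['clock'])
E
```

```text
(array([-56.1,  -1.5, 137.6]), array([-9.1,  2.1,  4.4])) 11.05
```

Call:
{"method": "arm_command", "body": {"motion": [[[0,0.1,0,0,1],[0,0.2,0,0,1],[0,0.2,0,0,1]]]}}

```text
clock: 11.35
ee_pos: [0.554, -0.0983, 0.1376]
eef_rot: [-1.355, -2.828, 0.012]
force: [-13.4, -8.8, 7.5]
opening: 0.0006
```

```bash
python3 - <<'E'
from h import *
print(case(),r.get_state()['clock'])
E
```

```text
(array([-56. ,  -1.5, 137.6]), array([-16. ,   1.4,   7.5])) 11.35
```

No movement while the force rises means it is against the rigid stop. Back off, go clear and inspect.

Call:
{"method": "arm_command", "body": {"motion": [[[0,-1.5,0,0,1],[0,-5,0,0,1],[0,-9,-3,0,1],[0,-13,-7,0,1],[-4,-15,-11,0,1],[-8,-17,-14,0,1],[-12,-19,-14,0,1],[-12,-19,-14,0,1]]]}}

```text
clock: 12.15
ee_pos: [0.4846, -0.3129, 0.2795]
eef_rot: [1.361, 2.827, -0.002]
force: [0.1, 0.5, -0.3]
opening: 0.0002
```

```bash
python3 - <<'E'
from h import *
import cv2
from cell import camera
for _ in range(6): camera('top')
a=camera('top')[135:265,230:380];b=camera('scene')[130:270,200:360];w_=camera('wrist');print(case(),r.get_state()['clock'])
cv2.imwrite('pics/w8.png',cv2.cvtColor(np.hstack([cv2.resize(a,(410,355),interpolation=cv2.INTER_CUBIC),cv2.resize(b,(390,355),interpolation=cv2.INTER_CUBIC)]),cv2.COLOR_RGB2BGR))
cv2.imwrite('pics/w9.png',cv2.cvtColor(w_,cv2.COLOR_RGB2BGR))
print(proj('wrist',w((-35,0,150))),proj('wrist',w((-50,0,149))),proj('top',w((-35,0,150))),proj('scene',w((-35,0,150))))
E
```

```text
(array([-240.4, -122.6,  277.5]), array([0.6, 0.5, 0.8])) 12.6
[548.0950657   45.13126775] [527.98594    45.1142775] [303.49874985 216.51430738] [290.22995099 182.26872736]
```

View pics/w8.png

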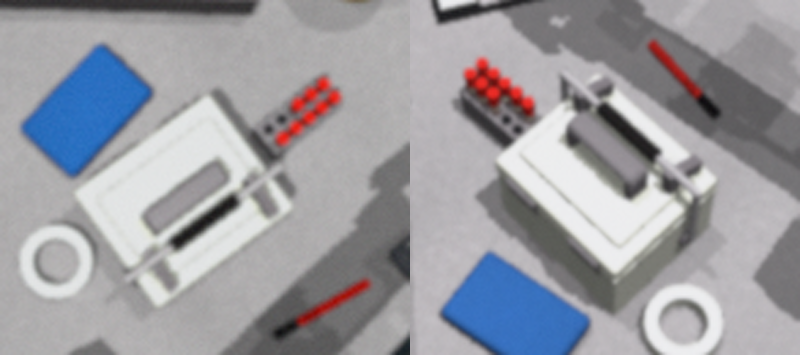

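```bash
python3 - <<'E'
from h import *
x,e=tri((304.6,215.9),(289.4,181.3));print((Rz.T@(x-[C[0],C[1],0])*1e3).round(1),e)
print(r.close_job())
E
```

```text
[-35.5  -3.7 150.1] 6.346535982698409e-05
the job is handed in; nothing more can be done
None
```

The lid is shut and the bail is home in its notches; the job was handed in at about 12.6 s of the 51 s.

**Lid:** I pushed it shut from behind with the closed fingers. The last press on its front edge read about 6 N, well short of crushing the seal. On the way down the fingers briefly caught the step of the raised panel at about 10 N. I moved them nearer the edge and carried on.

**Bail:** I lifted it by its grip to about 1.1 rad, released it, and pushed it over the ramps from the front. The force rose to about 14 N, dropped to zero at the snap, then rose to 16 N with no movement, so it was against the rigid stop.

**Last checks:** With the arm clear, the two fixed cameras put the grip centre at case (-35.5, -3.7, 150.1) mm, against a seat of (-35, 0, 150) mm. The nearly 4 mm in y is within my uncertainty in the case's position. The fixed cameras and the wrist camera disagreed by about 3 mm and 2° on the case pose, so I used a compromise. The pictures show the cool pack, tape, outer rack and marker where they were. The tubes inside the shut case could not be seen.

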